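Sort footpegs by weight: steel or aluminium

ROBOT

A 6-joint arm with a two-finger parallel gripper is mounted at the origin on the work surface. World frame = base frame: x ahead of the robot, y to its left, z up, the work surface at z = 0. Lengths are in mm, angles in rad, forces in N, time in s.
With the tool pointing down it reaches from about 350 to 975 mm from the base axis. Payload 7.1 kg.
Tool frame: the origin (TCP) lies on the front face of the gripper's body, between the roots of the fingers; the fingertips stand 80 mm ahead of it and the grasp point (between the pads) lies 61 mm ahead of it (env.tips_ahead is the distance from the TCP to the fingertips, in mm); z points along the fingers, y is the line along which they close (so a half turn about z gives the same grasp; the last joint's range is limited). The gripper opens to 88 mm and grips with 3 to 60 N. Pads are 20 mm wide; open, the fingers measure 115 mm over their backs; the gripper's body (75 mm by 178 mm) begins 61 mm behind the grasp point.
Start: joints at [1.178, 0.423, 1.63, -0, 1.089, -0.019], TCP at [228.19, 581.837, 302.675] pointing down, gripper open.
Joint ranges: [-3, 3], [-0.9, 2.11], [0.09, 2.58], [-1.31, 4.45], [0.11, 2.69], [-2.54, 2.54]. Speed limits (rad/s): [2.39, 2.39, 3.01, 3.14, 3.14, 3.14].

INTERFACE

Orientations are given as a unit quaternion [x, y, z, w].
In Python, from station import env, set_gripper, viewer, workorder gives the robot as it stands. Calls block until the motion is done:
- env.reach(position, orientation): joint-space move of the TCP to a pose.
- env.move_l(position, rot=None, rate=150, f_stop=None): straight line of the TCP; rot=None keeps the orientation; rate is the mean speed in mm/s. With f_stop (N) it stops when the force on the tool has changed by that much, and returns True; else False.
- env.move_joints(angles): joint-space move.
- set_gripper(opening): finger opening in mm; the grip force is fixed at half the most; returns when the fingers have stopped.
- env.hold(seconds).
- env.ik(position, orientation): joint angles nearest the present ones, or None.
- env.read_state(): the state.
- viewer.camera(name): name is "scene" or "top"; returns the picture (420x560x3 uint8, blue, green, red); there is no depth.
- viewer.camera_params(name): a dict with "fx", "fy", "cx", "cy" (pixels), "pose" (4x4, takes a point from camera to world coordinates). Camera axes: x right, y up, looking along -z (the intrinsics and any distortion apply to the point x, -y, -z); pixel columns grow to the right and rows downward; lengths in mm; the calibration is good to about 2 mm. A picture is of the moment at which its call begins. camera_params takes no time and is no camera call.
A pose or a line that the arm cannot do raises env.IKError and nothing moves.
- workorder.sign_off(): hands the job in; it is judged then, once.
The state is a dict: "time_s": time; "qpos": joint angles; "dq": joint speeds; "tau": joint torques, N m; "tool_pos": TCP position; "orientation": TCP orientation; "force": force on the tool from outside, world axes, zero at the start; "wrist_torque": the same for the moment, N m; "width": finger opening in mm; "grip_force": force on a finger pad.
Only numpy, scipy, OpenCV 4.12 (cv2) and the standard library are available. Lean on these libraries where they do the work, as an engineer would, in place of code of your own. Each camera call takes 0.05 s, during which the arm holds its last target. There are 200 camera calls.

TASK

Two look-alike black footpegs stand in the slanting rack under the lamp bar, and each is either heavy (steel, about 0.6 kg) or light (aluminium, about 0.2 kg). One after the other, lift each peg just clear of the rack, hold it still there for about a second to feel its weight, then set it down gently in a bin and let go: a heavy peg goes in the blue bin, a light one in the yellow bin. Do not push the other things on the bench about.

Things in the scene. Friction and masses are not known exactly. Their poses are not given: they have to be found in the camera images.
- peg_a_mid (a point): centre (half-way up) of a footpeg: a smooth black cylinder 34 mm across, 110 mm long, with flush rubber bands and a bright upper end; z runs along it to its upper end. It starts in either pocket of the rack. It is steel (0.52 to 0.72 kg) or aluminium (0.17 to 0.25 kg); looks do not tell which.
- peg_b_mid (a point): the other footpeg, just alike: centre (half-way up) of a footpeg: a smooth black cylinder 34 mm across, 110 mm long, with flush rubber bands and a bright upper end; z runs along it to its upper end. It starts in either pocket of the rack. It is steel (0.52 to 0.72 kg) or aluminium (0.17 to 0.25 kg); looks do not tell which.
- rack: fixed grey block with red cheeks on a steel base 160 x 300 x 8 mm. Origin: centre of the base's underside; z up, y along the row of two pockets, front (towards the robot) to -x. Each peg leans in its pocket, top to -x, 30 to 34 deg from vertical, its centre near x = -34, z = 91 mm; it comes out along its own length.
- rack_pocket1 (a point): middle of the mouth of the rack's pocket at +y: 36.5 mm square, 45 mm deep, its axis leaning 30 deg towards the rack's -x. A peg in it stands out by 65 mm, with free space round it.
- rack_pocket2 (a point): the same for the rack's other pocket, 110 mm away at -y.
- rack_bar (a point): middle of the underside of the rack's fixed lamp bar, 220 mm above the bench: 300 mm long along the rack's y, 35 mm wide in x, 26 mm high, on posts at y = +-140 mm. It bars the way straight down on the pegs, so the tool must lean as the pegs do, coming from the rack's front.
- bin_blue: fixed open blue bin for heavy pegs, 135 x 135 mm outside, 40 mm high, walls and floor 5 mm thick; origin at the centre of its underside, z up.
- bin_yellow: fixed open yellow bin for light pegs, the same size; origin at the centre of its underside, z up.
- screwdriver: screwdriver lying on the bench in front of the rack, about 200 mm long along its x axis; leave alone.
- bearing: steel bearing ring lying flat, 52 mm across, 15 mm high; leave alone.
- socket: steel spark-plug socket standing, 26 mm across, 60 mm high; leave alone.
- spray: spray can standing at one side, 66 mm across, 190 mm high; leave alone.
- jar: jar standing at one side, 70 mm across, 85 mm high; leave alone.
- wrench: wrench lying flat at one side along its x axis; leave alone.
Mind the look-alikes: they are no part of the job. What is shaped like the part that bears peg_b_mid but orange is not meant. Leave any orange look-alike of the bin_yellow alone.

How it is judged:
By the outcome, as a careful person would: the job done as asked, in the order asked, and still so for the second after the job is handed in, with the robot touching nothing.
It also fails if it takes over 58 s, if anything falls off the work surface, if the arm or the gripper's body presses on something with over 40 N, if the wrist force passes 120 N, or if a joint passes its speed limit or range.

## Working session

There is one attempt and no reset: what is moved stays moved. The work goes in short steps, each a Python script; the robot and the scene stay as the last script left them, time stands still between calls to the robot, and variables do not carry over. Pictures are saved under pics/ and viewed, at most 10 in all, crops included, and the job is handed in when it is done.

```bash
ls; mkdir -p pics; python3 - <<'E'
from station import env, viewer
import cv2
for n in("scene","top"):
    cv2.imwrite(f"pics/{n}0.png",cv2.resize(viewer.camera(n),(800,600),interpolation=cv2.INTER_CUBIC))
    print(n,viewer.camera_params(n))
s=env.read_state();print(s["time_s"],s["orientation"],s["force"])
E
```

```text
pics
scene {'fx': 397.43717660643733, 'fy': 397.43717660643733, 'cx': 285.015382586829, 'cy': 204.41189190473875, 'pose': array([[-2.56067802e-01, -7.05293419e-01,  6.61052550e-01,
         1.23476341e+03],
       [ 9.66513771e-01, -1.74957695e-01,  1.87725689e-01,
         1.94480429e+02],
       [-1.67454624e-02,  6.86986898e-01,  7.26476835e-01,
         9.39790152e+02],
       [ 0.00000000e+00,  0.00000000e+00,  0.00000000e+00,
         1.00000000e+00]])}
top {'fx': 533.9261713855556, 'fy': 533.9261713855556, 'cx': 281.2821566455808, 'cy': 214.16854130878943, 'pose': array([[-1.65703545e-03,  9.81076868e-01, -1.93611554e-01,
         1.88131700e+02],
       [-9.99963023e-01, -3.25939983e-03, -7.95793210e-03,
        -1.45135215e+00],
       [-8.43840057e-03,  1.93591208e-01,  9.81045992e-01,
         1.69677091e+03],
       [ 0.00000000e+00,  0.00000000e+00,  0.00000000e+00,
         1.00000000e+00]])}
0.1 [ 1.85816150e-01  9.82584298e-01 -6.61862529e-04 -1.34747457e-04] [ 0.17708195 -1.0402273  -0.22862224]
```

View pics/scene0.png

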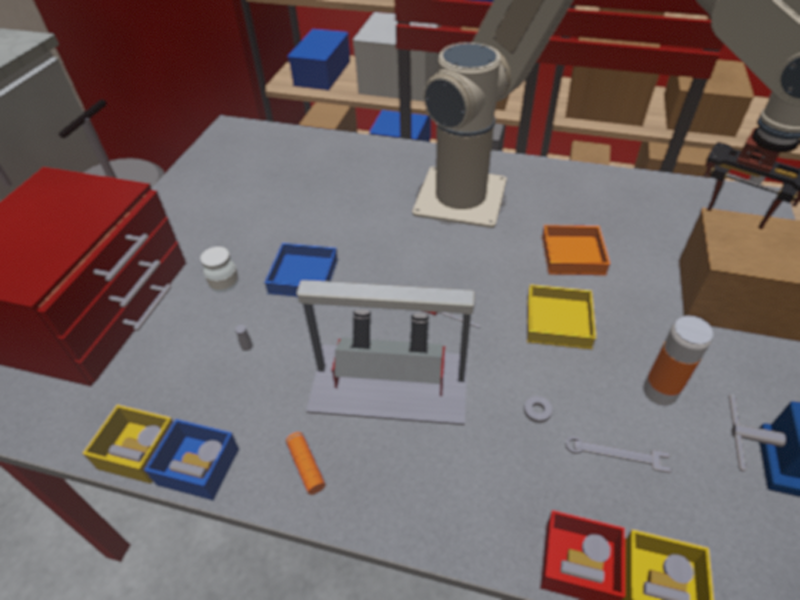

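View pics/top0.png

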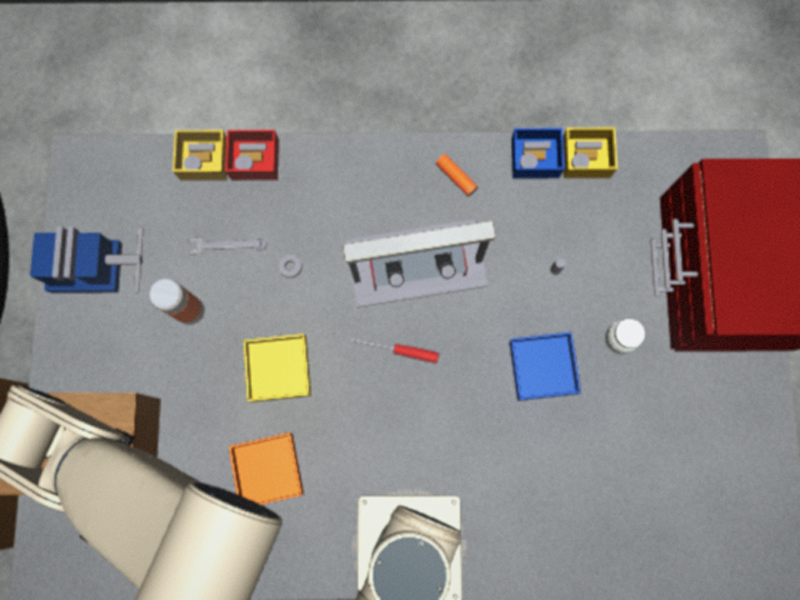

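The top view shows the rack at about (420,265), yellow bin (277,367), blue bin (545,366) and screwdriver (395,350), all in 800-pixel picture coordinates. The scene view confirms this, with peg tops near (361,315) and (419,318). Next I'll take closer crops of the rack.

```bash
python3 - <<'E'
import cv2
a=cv2.imread("pics/top0.png");b=cv2.imread("pics/scene0.png")
c=lambda i,x,y,w,h:cv2.resize(i[y:y+h,x:x+w],(800,600),interpolation=cv2.INTER_CUBIC)
cv2.imwrite("pics/topc.png",c(a,320,200,200,150));cv2.imwrite("pics/scenec.png",c(b,290,270,200,150))
E
```

```text
(no output)
```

View pics/topc.png

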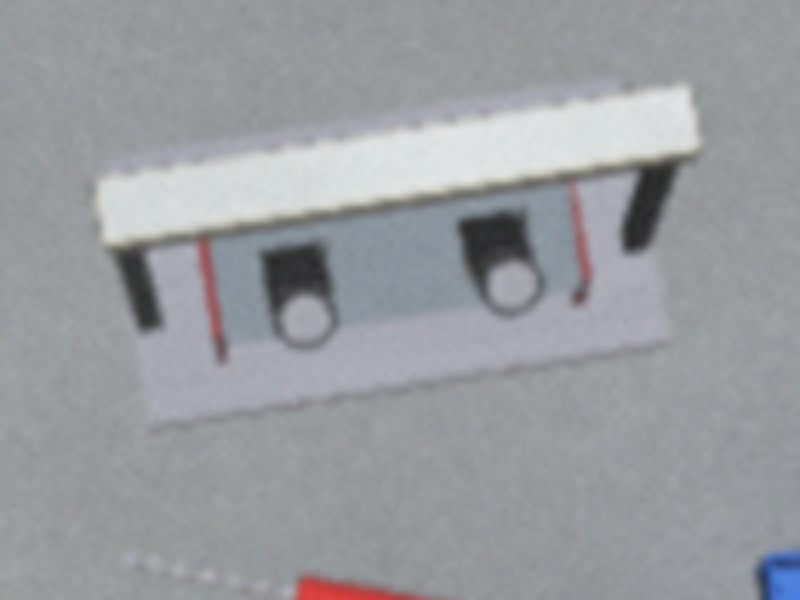

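View pics/scenec.png

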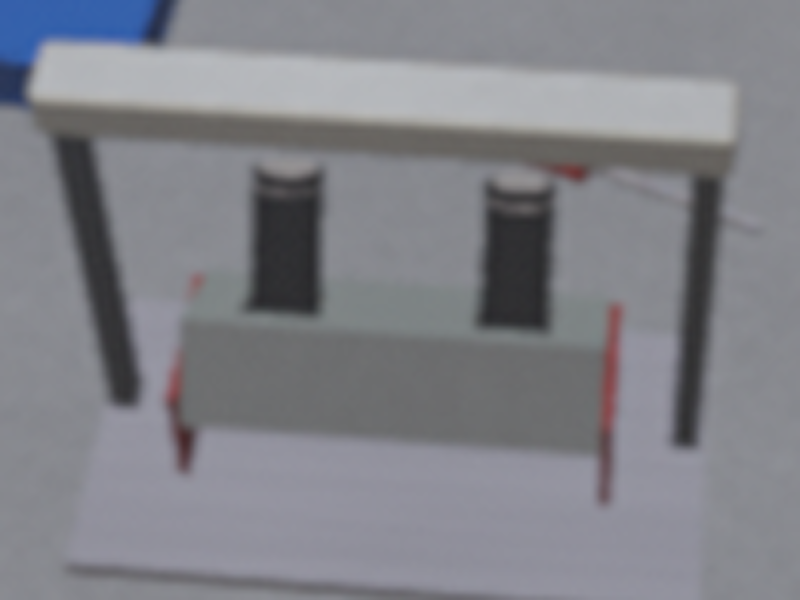

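Top crop: peg tops at (305,319) and (513,285), front base corners at (152,430) and (668,342), front bar corners at (107,247) and (697,158). Scene crop: post feet at (125,400) and (685,443), back base corner at (65,568). I'll fit the rack pose to these.

```bash
cat > h.py <<'E'
import numpy as np
from station import env,set_gripper,viewer,workorder
from scipy.spatial.transform import Rotation as Ro
C={n:viewer.camera_params(n) for n in("scene","top")}
def proj(n,p):
    c=C[n];q=np.linalg.inv(c["pose"])@np.append(p,1)
    return np.array([c["cx"]+c["fx"]*q[0]/-q[2],c["cy"]-c["fy"]*q[1]/-q[2]])
def ray(n,u,z):
    c=C[n];d=c["pose"][:3,:3]@np.array([(u[0]-c["cx"])/c["fx"],-(u[1]-c["cy"])/c["fy"],-1]);o=c["pose"][:3,3]
    return o+d*(z-o[2])/d[2]
S=1/1.428571
tc=lambda u,v:np.array([320+u/4,200+v/4])*S
sc=lambda u,v:np.array([290+u/4,270+v/4])*S
E
cat > fit.py <<'E'
from h import *
from scipy.optimize import least_squares
P=[("top",tc(152,430),(-80,150,8)),("top",tc(668,342),(-80,-150,8)),
("top",tc(305,319),(-63,55,138)),("top",tc(513,285),(-63,-55,138)),
("top",tc(107,247),("b-",150,246)),("top",tc(697,158),("b-",-150,246)),
("top",tc(100,180),("b+",150,246)),("top",tc(688,88),("b+",-150,246)),
("scene",sc(125,400),("b",-140,8)),("scene",sc(685,443),("b",140,8)),("scene",sc(65,568),(80,-150,8))]
def loc(p,b): 
    return np.array([{"b":b,"b-":b-17.5,"b+":b+17.5}.get(p[0],p[0]) if isinstance(p[0],str) else p[0],p[1],p[2]],float)
def f(x):
    R=Ro.from_euler("z",x[2]).as_matrix()
    return np.concatenate([proj(n,R@loc(p,x[3])+[x[0],x[1],0])-u for n,u,p in P])
r=least_squares(f,[600,0,0,10],loss="soft_l1",x_scale=[10,10,.1,10]);print(r.x);print(r.fun.reshape(-1,2).round(1).tolist())
print("tops",ray("top",tc(305,319),138),ray("top",tc(513,285),138))
for nm,cs in dict(Y=[(244,340),(305,334),(310,397),(248,401)],B=[(510,341),(574,333),(580,391),(516,400)]).items():
    w=np.array([ray("top",np.array(c)*S,40) for c in cs]);print(nm,w.round(0).tolist(),w.mean(0))
print("screwdriver",[ray("top",np.array(c)*S,10).round() for c in [(352,340),(438,357)]])
E
python3 fit.py
```

```text
[ 6.23135867e+02 -2.07851810e+01  1.65705748e-01 -1.85777587e+01]
[[-0.9, -0.4], [0.3, -0.3], [-0.1, -0.0], [-0.3, -0.1], [-1.1, 0.1], [0.9, -1.7], [-1.7, -0.0], [0.1, -1.2], [-0.1, -2.6], [-0.6, -3.6], [-0.3, -2.7]]
tops [551.8208735   22.80741919 138.        ] [569.75076031 -86.45210527 138.        ]
Y [[440.0, 359.0, 40.0], [453.0, 225.0, 40.0], [315.0, 211.0, 40.0], [307.0, 345.0, 40.0]] [378.54581769 285.20269139  40.        ]
B [[436.0, -225.0, 40.0], [453.0, -366.0, 40.0], [326.0, -373.0, 40.0], [307.0, -234.0, 40.0]] [ 380.77934204 -299.44040903   40.        ]
screwdriver [array([444., 124.,  10.]), array([405., -68.,  10.])]
```

```bash
cat >> h.py <<'E'
X0,Y0,YAW=623.1,-20.8,.165
RR=Ro.from_euler("z",YAW).as_matrix()
W=lambda p:RR@np.array(p,float)+[X0,Y0,0]
TH=np.radians(32)
AX=RR@np.array([-np.sin(TH),0,np.cos(TH)])   # up along peg
def orient(th):
    z=np.array([np.sin(th),0,-np.cos(th)]);y=np.array([0,1.,0])
    return Ro.from_matrix(RR@np.column_stack([np.cross(y,z),y,z])).as_quat()
QT,QD=orient(TH),orient(0)
CEN={+1:W([-34,55,91]),-1:W([-34,-55,91])}
BIN={"Y":np.array([378.5,285.2,0]),"B":np.array([380.8,-299.4,0])}
SG=25  # grasp height above peg centre
def tcp(side,up): return CEN[side]+AX*(SG+61+up)
E
python3 - <<'E'
from h import *
for sd in(1,-1):
    c=CEN[sd]
    for nm,p in dict(topface=c+55*AX,mouthback=c-10*AX+17*(RR@[np.cos(TH),0,np.sin(TH)])).items():
        print(sd,nm,"scenec",((proj("scene",p)/S-[290,270])*4).round(),"topc",((proj("top",p)/S-[320,200])*4).round())
import numpy as np
for sd in(1,-1):
    for up in(0,60,120):
        try: print(sd,up,tcp(sd,up).round(),np.round(env.ik(tcp(sd,up),QT),2))
        except Exception as e: print(sd,up,e)
for b in BIN:
  for h in(250,150):
    print(b,h,env.ik(BIN[b]+[0,0,h],QD))
E
```

```text
1 topface scenec [517. 172.] topc [304. 319.]
1 mouthback scenec [509. 315.] topc [291. 252.]
-1 topface scenec [285. 158.] topc [511. 285.]
-1 mouthback scenec [277. 300.] topc [491. 219.]
1 0 unsupported operand type(s) for *: 'NoneType' and 'float'
1 60 unsupported operand type(s) for *: 'NoneType' and 'float'
1 120 [473.  10. 266.] [-0.06  0.14  2.25  0.55  0.23 -2.3 ]
-1 0 unsupported operand type(s) for *: 'NoneType' and 'float'
-1 60 unsupported operand type(s) for *: 'NoneType' and 'float'
-1 120 unsupported operand type(s) for *: 'NoneType' and 'float'
Y 250 [ 6.20625470e-01  2.79804245e-01  1.99818954e+00 -4.44089210e-16
  8.63598866e-01 -1.11517086e+00]
Y 150 [ 6.20625470e-01  4.60442891e-01  2.04999054e+00 -4.44089210e-16
  6.31159220e-01 -1.11517086e+00]
B 250 [-6.90862540e-01  2.94250196e-01  1.97653823e+00 -4.44089210e-16
  8.70804230e-01 -2.42665887e+00]
B 150 [-6.90862540e-01  4.71031073e-01  2.02756255e+00 -4.44089210e-16
  6.42999028e-01 -2.42665887e+00]
```

```bash
python3 - <<'E'
from h import *
ax=lambda a:(Ro.from_quat(QT)*Ro.from_euler("z",a,degrees=True)).as_quat()
for a in (-30,-15,0,15,30,150,165,180,195,210):
  for sd in(1,-1):
    print(a,sd,[None if (q:=env.ik(tcp(sd,up),ax(a))) is None else np.round(q,2).tolist() for up in(0,60,100)])
E
```

```text
-30 1 [[-0.03, 0.45, 2.18, 1.93, 0.11, 2.1], None, None]
-30 -1 [[-0.27, 0.48, 2.11, 1.42, 0.23, 2.4], None, None]
-15 1 [[-0.03, 0.45, 2.18, 1.93, 0.11, 2.36], None, None]
-15 -1 [None, None, None]
0 1 [None, None, [-0.06, 0.2, 2.25, 0.66, 0.19, -2.41]]
0 -1 [None, None, None]
15 1 [None, [-0.04, 0.3, 2.22, 1.02, 0.13, -2.51], [-0.06, 0.2, 2.25, 0.66, 0.19, -2.15]]
15 -1 [None, None, None]
30 1 [None, [-0.04, 0.3, 2.22, 1.02, 0.13, -2.25], [-0.06, 0.2, 2.25, 0.66, 0.19, -1.89]]
30 -1 [None, [-0.3, 0.34, 2.16, 1.06, 0.28, -2.5], [-0.33, 0.24, 2.18, 0.87, 0.33, -2.32]]
150 1 [[-0.03, 0.45, 2.18, 1.93, 0.11, -1.04], [-0.04, 0.3, 2.22, 1.02, 0.13, -0.15], [-0.06, 0.2, 2.25, 0.66, 0.19, 0.21]]
150 -1 [[-0.27, 0.48, 2.11, 1.42, 0.23, -0.74], [-0.3, 0.34, 2.16, 1.06, 0.28, -0.4], [-0.33, 0.24, 2.18, 0.87, 0.33, -0.23]]
165 1 [[-0.03, 0.45, 2.18, 1.93, 0.11, -0.78], [-0.04, 0.3, 2.22, 1.02, 0.13, 0.11], [-0.06, 0.2, 2.25, 0.66, 0.19, 0.47]]
165 -1 [[-0.27, 0.48, 2.11, 1.42, 0.23, -0.48], [-0.3, 0.34, 2.16, 1.06, 0.28, -0.14], [-0.33, 0.24, 2.18, 0.87, 0.33, 0.04]]
180 1 [[-0.03, 0.45, 2.18, 1.93, 0.11, -0.52], [-0.04, 0.3, 2.22, 1.02, 0.13, 0.37], [-0.06, 0.2, 2.25, 0.66, 0.19, 0.73]]
180 -1 [[-0.27, 0.48, 2.11, 1.42, 0.23, -0.22], [-0.3, 0.34, 2.16, 1.06, 0.28, 0.12], [-0.33, 0.24, 2.18, 0.87, 0.33, 0.3]]
195 1 [[-0.03, 0.45, 2.18, 1.93, 0.11, -0.26], [-0.04, 0.3, 2.22, 1.02, 0.13, 0.63], [-0.06, 0.2, 2.25, 0.66, 0.19, 0.99]]
195 -1 [[-0.27, 0.48, 2.11, 1.42, 0.23, 0.04], [-0.3, 0.34, 2.16, 1.06, 0.28, 0.38], [-0.33, 0.24, 2.18, 0.87, 0.33, 0.56]]
210 1 [[-0.03, 0.45, 2.18, 1.93, 0.11, 0.0], [-0.04, 0.3, 2.22, 1.02, 0.13, 0.9], [-0.06, 0.2, 2.25, 0.66, 0.19, 1.26]]
210 -1 [[-0.27, 0.48, 2.11, 1.42, 0.23, 0.3], [-0.3, 0.34, 2.16, 1.06, 0.28, 0.64], [-0.33, 0.24, 2.18, 0.87, 0.33, 0.82]]
```

```bash
cat >> h.py <<'E'
FL=Ro.from_euler("z",np.pi)
def Q(deg): return (Ro.from_quat(orient(np.radians(deg)))*FL).as_quat()
def T(side,up,deg):  # TCP so that the grasp point lies on the peg's axis
    return CEN[side]+AX*(SG+up)-61*Ro.from_quat(Q(deg)).as_matrix()[:,2]
E
python3 - <<'E'
from h import *
for d in (24,26,28,36,38,40):
  for sd in(1,-1):
    print(d,sd,[None if (q:=env.ik(T(sd,up,d),Q(d))) is None else np.round(q[3:],2).tolist() for up in(0,30,60,100)])
for b in BIN: print(b,[np.round(q,2) if (q:=env.ik(BIN[b]+[o,0,h],Q(a))) is not None else None for o in(-30,30) for h in(145,260) for a in (-6,0)])
E
```

```text
24 1 [[0.37, 0.2, 1.05], [0.31, 0.25, 1.1], [0.27, 0.3, 1.14], [0.23, 0.37, 1.18]]
24 -1 [[0.59, 0.29, 0.63], [0.53, 0.33, 0.68], [0.48, 0.38, 0.72], [0.42, 0.45, 0.77]]
26 1 [[0.54, 0.15, 0.87], [0.43, 0.2, 0.98], [0.35, 0.25, 1.05], [0.29, 0.32, 1.11]]
26 -1 [[0.75, 0.26, 0.47], [0.66, 0.3, 0.55], [0.59, 0.34, 0.61], [0.51, 0.41, 0.68]]
28 1 [[0.85, 0.12, 0.57], [0.63, 0.15, 0.78], [0.48, 0.2, 0.92], [0.37, 0.28, 1.03]]
28 -1 [[0.94, 0.24, 0.27], [0.82, 0.27, 0.38], [0.72, 0.31, 0.47], [0.61, 0.38, 0.57]]
36 1 [[2.49, 0.2, -1.1], [2.28, 0.16, -0.89], [1.93, 0.14, -0.54], [1.29, 0.14, 0.09]]
36 -1 [[1.84, 0.27, -0.66], [1.66, 0.27, -0.48], [1.46, 0.28, -0.29], [1.21, 0.31, -0.05]]
38 1 [[2.61, 0.25, -1.22], [2.47, 0.21, -1.08], [2.24, 0.17, -0.85], [1.7, 0.15, -0.32]]
38 -1 [[2.0, 0.31, -0.82], [1.84, 0.3, -0.67], [1.65, 0.3, -0.48], [1.38, 0.32, -0.23]]
40 1 [[2.69, 0.31, -1.3], [2.59, 0.27, -1.2], [2.43, 0.22, -1.04], [2.04, 0.17, -0.66]]
40 -1 [[2.12, 0.35, -0.95], [1.98, 0.33, -0.82], [1.81, 0.33, -0.65], [1.55, 0.33, -0.4]]
Y [array([0.64, 0.47, 2.06, 0.07, 0.71, 1.98]), array([ 0.66,  0.45,  2.1 , -0.  ,  0.59,  2.07]), array([0.64, 0.26, 2.  , 0.06, 0.98, 2.01]), array([ 0.66,  0.23,  2.04, -0.  ,  0.87,  2.07]), array([0.57, 0.52, 1.95, 0.06, 0.77, 1.93]), array([ 0.59,  0.49,  2.  , -0.  ,  0.65,  1.99]), array([0.57, 0.33, 1.9 , 0.05, 1.01, 1.95]), array([ 0.59,  0.3 ,  1.94, -0.  ,  0.9 ,  1.99])]
B [array([-0.69,  0.48,  2.05, -0.12,  0.69,  0.81]), array([-0.73,  0.46,  2.08, -0.  ,  0.61,  0.67]), array([-0.69,  0.27,  1.99, -0.1 ,  0.96,  0.77]), array([-0.73,  0.25,  2.02, -0.  ,  0.88,  0.67]), array([-0.62,  0.52,  1.94, -0.11,  0.75,  0.87]), array([-0.65,  0.5 ,  1.98, -0.  ,  0.66,  0.75]), array([-0.62,  0.34,  1.88, -0.09,  1.  ,  0.84]), array([-0.65,  0.31,  1.92, -0.  ,  0.91,  0.75])]
```

```bash
python3 - <<'E'
from h import *
import cv2
env.reach(T(1,120,26),Q(26)); print(env.read_state()["time_s"])
env.move_l(T(1,62,26),rate=100)
s=env.read_state();print(s["time_s"],s["qpos"],s["tool_pos"],T(1,62,26))
a=viewer.camera("top");b=viewer.camera("scene")
c=lambda i,x,y,w,h:cv2.resize(i[y:y+h,x:x+w],(400,600),interpolation=cv2.INTER_CUBIC)
cv2.imwrite("pics/near.png",np.hstack([c(a,230,140,90,135),c(b,260,150,90,135)]))
tip=s["tool_pos"]+80*Ro.from_quat(s["orientation"]).as_matrix()[:,2]
print(proj("top",tip),proj("scene",tip))
E
```

```text
2.35
3.0833 [-0.03034516  0.29465992  2.16456074  0.3501401   0.25109848  1.0544422 ] [508.58705548  16.04958958 219.60281322] [508.67361788  15.90369657 219.60662119]
[277.65610393 197.92133142] [293.77938482 214.1774326 ]
```

View pics/near.png

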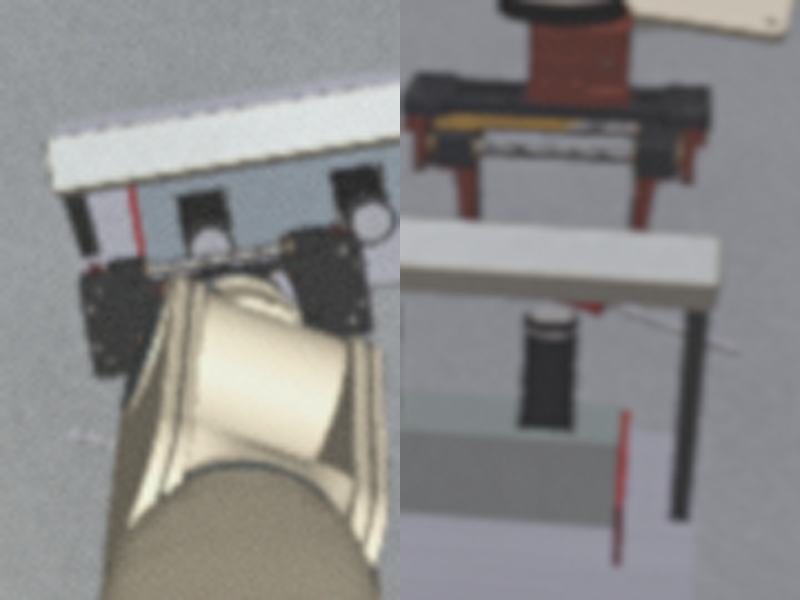

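Left (top view): the gripper lies in front of the left peg, whose top shows at (210,243). Right (scene view): the finger roots at columns 467 and 640 straddle the peg axis at about 550, so it is laterally centred. Now grasp, lift and weigh.

```bash
cat > pick.py <<'E'
from h import *
def pick(sd):
    d=RR@[2,0,0.]
    env.hold(.3);f0=np.array(env.read_state()["force"])
    hit=env.move_l(T(sd,0,26)+d,rate=50,f_stop=12)
    set_gripper(20);s=env.read_state();print("hit",hit,s["tool_pos"]-T(sd,0,26),"w",s["width"],s["grip_force"],s["force"]-f0,s["time_s"])
    if not 30<s["width"]<38: print("BAD WIDTH");return
    env.move_l(T(sd,57,26)+d,rate=50)
    env.hold(.5);f1=np.array(env.read_state()["force"]);env.hold(.7);s=env.read_state()
    print("df",f1-f0,s["force"]-f0,"w",s["width"],"dq",np.abs(s["dq"]).max(),s["time_s"])
E
python3 -c "
from pick import *
import cv2
pick(1)
a=viewer.camera('scene');cv2.imwrite('pics/lift.png',cv2.resize(a[120:300,170:390],(780,600)))"
```

```text
hit False [ 1.93613875  0.32353815 -0.00884711] w 33.510181074168955 29.981277287006378 [-0.11786277  1.02324962 -0.06504262] 5.7667
df [ 0.44051609 -0.01451979 -6.23494998] [-0.48566011  0.26767952 -5.94311726] w 33.98560676508333 dq 0.002106570818272685 8.2583
```

View pics/lift.png

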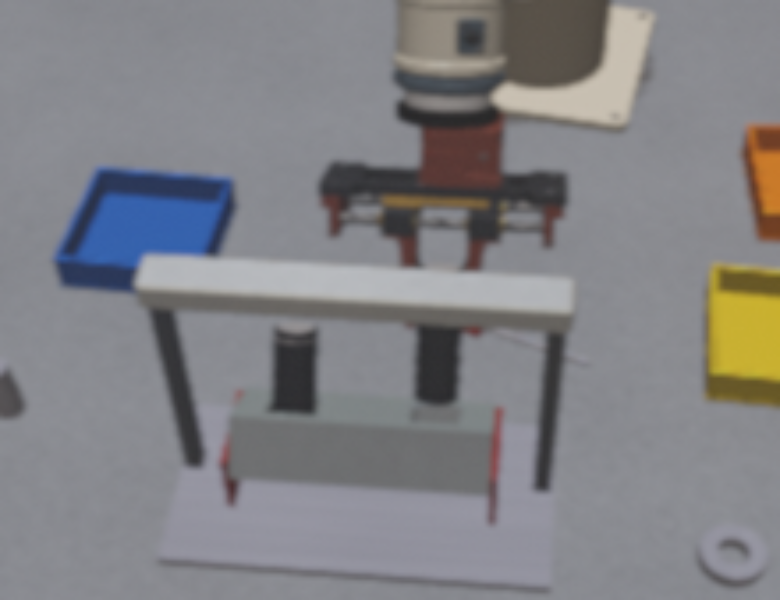

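The load is 6.0 N, so about 0.61 kg: heavy, and it goes in the blue bin. The picture shows the peg lifted clear of its pocket, with the bottom at (437,400) above the mouth at (437,412).

```bash
cat > place.py <<'E'
from h import *
import cv2
def place(sd,b,off,pic,drop):
    q=Q(-6);z=Ro.from_quat(q).as_matrix()[:,2]
    P=lambda g:BIN[b]+[off,0,g]-61*z      # g: height of the grasp point
    env.move_l(T(sd,120,26),rate=180)
    env.move_l(T(sd,120,26)+[-60,0,25],rate=180)
    env.reach(P(200),q)
    env.move_l(P(100),rate=120)
    env.hold(.3);f0=np.array(env.read_state()["force"])
    hit=env.move_l(P(76),rate=15,f_stop=drop)
    s=env.read_state();g=(s["tool_pos"]+61*z)[2]
    print("hit",hit,"grasp z",g,"df",s["force"]-f0,"w",s["width"],s["time_s"])
    a=viewer.camera("scene");u=proj("scene",BIN[b]).astype(int)
    if not 78<g<92: print("CHECK before opening");cv2.imwrite(pic,cv2.resize(a[u[1]-90:u[1]+60,max(u[0]-100,0):u[0]+100],(800,600)));return
    set_gripper(55);env.hold(.2)
    env.move_l(s["tool_pos"]-90*z,rate=100)
    a=viewer.camera("scene")
    cv2.imwrite(pic,cv2.resize(a[u[1]-90:u[1]+60,max(u[0]-100,0):u[0]+100],(800,600)));print(env.read_state()["time_s"])
E
python3 -c "
from place import *
place(1,'B',-27,'pics/p1.png',3.5)"
```

```text
hit True grasp z 85.422213590303 df [ 0.16960484  2.67709725 10.66310654] w 33.4904051916965 12.8417
14.75
```

View pics/p1.png

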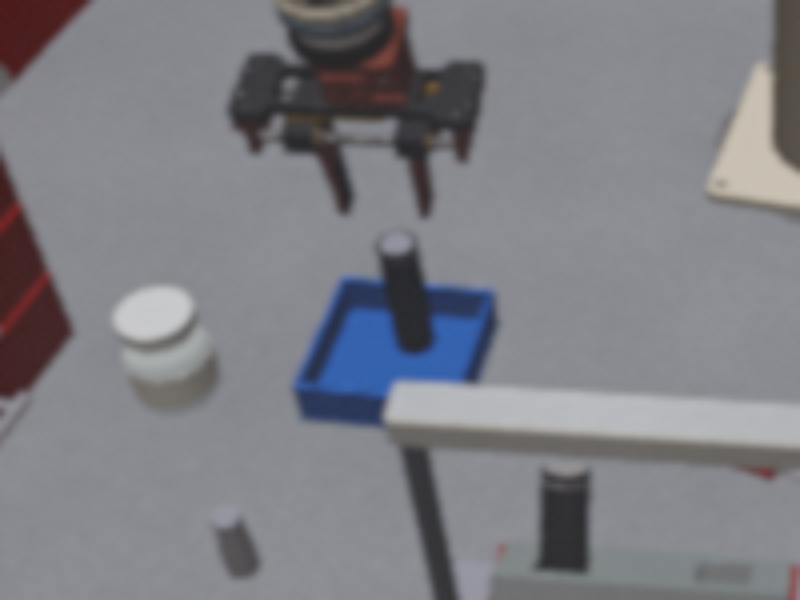

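The peg stands upright in the blue bin at (405,290), towards the robot side. Now the second peg.

```bash
python3 -c "
from pick import *
env.move_l(env.read_state()['tool_pos']+np.array([0,0,30.]),rate=150)
set_gripper(85)
env.reach(T(-1,120,26)+[-20,0,0],Q(26))
env.move_l(T(-1,62,26),rate=100)
pick(-1)"
```

```text
hit False [ 1.95054362  0.31396565 -0.0346356 ] w 33.94360073256148 29.978764951229095 [-2.05008724 -0.74818886 -1.08442198] 20.1333
df [-0.97231451 -0.50142177 -2.86423642] [-0.8004739   0.17549625 -3.02976191] w 33.80933226805449 dq 0.0017745234392774246 22.625
```

```bash
python3 -c "
from h import *
F=[]
for i in range(10): env.hold(.08);F.append(env.read_state()['force'])
print(np.mean(F,0),np.std(F,0),env.read_state()['time_s'])"
```

```text
[ 0.1418903  -0.14614557 -2.2868087 ] [0.36149261 0.41978904 0.42840027] 23.4583
```

About 2.3 N averaged, so 0.23 kg: light, and it goes in the yellow bin.

```bash
python3 -c "
from place import *
place(-1,'Y',0,'pics/p2.png',3.5)"
```

```text
hit True grasp z 84.99806554434177 df [ 1.21658659 -0.42618355  7.12901895] w 33.49653860110979 28.2083
30.1167
```

View pics/p2.png

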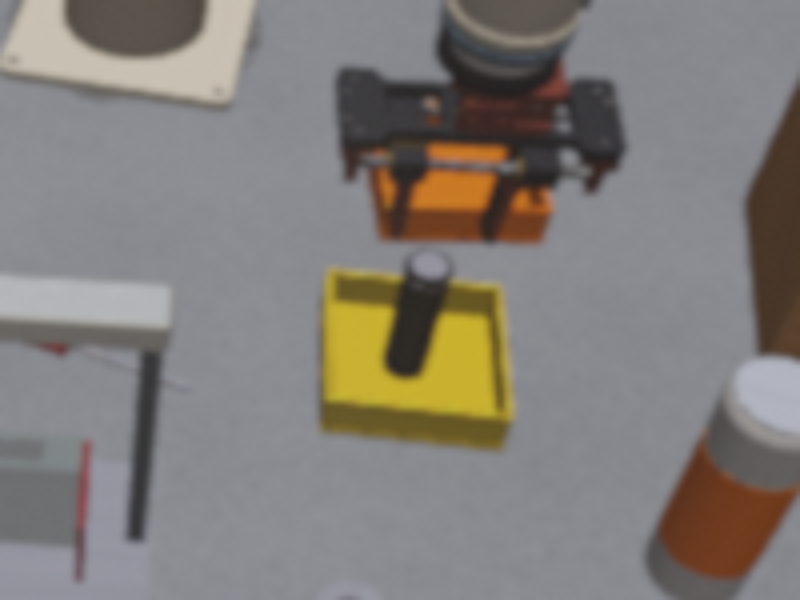

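The second peg stands in the yellow bin at (415,315), and the gripper is clear of it. Handing in.

```bash
python3 -c "
from h import *
print(workorder.sign_off())"
```

```text
the job is handed in; nothing more can be done
None
```

The heavy peg (about 0.61 kg) stands in the blue bin and the light peg (about 0.23 kg) in the yellow bin; the job was handed in at about 30 s on the robot clock.

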